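# Push the handle blank home and snap the toggle clamp shut

### The arm

A 6-joint arm with a two-finger parallel gripper is mounted at the origin on the work surface. World frame = base frame: x ahead of the robot, y to its left, z up, the work surface at z = 0. Lengths are in m, angles in degrees, forces in N, time in s.
With the tool pointing down it reaches from about 0.275 to 0.85 m from the base axis. Payload 5.2 kg.
Tool frame: the origin (TCP) lies on the centre line of the jaws, within the pads' length; the fingertips stand 25 mm ahead of it and the grasp point (between the pads) lies 6 mm ahead of it; z points along the fingers, y is the line along which they close (so a half turn about z gives the same grasp; the last joint's range is limited). The gripper opens to 85 mm and grips with 20 to 120 N. Pads are 22 mm wide; open, the fingers measure 114 mm over their backs; the gripper's body (76 mm by 85 mm) begins 54 mm behind the grasp point. The pads swing forward as they close: fully open they stand 13 mm farther back than shut.
Start: joints at [53.468, 14.817, 87.949, -0, 77.235, -11.62], TCP at [0.232, 0.499, 0.256] pointing down, gripper open.
Joint ranges: [-179.93, 179.93], [-52.35, 119.4], [10.71, 147.94], [-69.91, 249.91], [12.55, 155.21], [-178.61, 178.61]. Speed limits (degrees/s): [147.25, 147.25, 180, 180, 180, 180].

### API

Orientations are given as [roll, pitch, yaw] about the fixed x, y, z axes, in that order (R = Rz(yaw) Ry(pitch) Rx(roll)).
In Python, from bench import monitor, get_image, camera_info, ctrl gives the robot as it stands. The module is installed in compiled form; this text tells all that it offers.
- The arm moves only by the shell command python3 -m handwheel 'ROWS' [OPENING] [FORCE]. ROWS is JSON, a list of rows, each a list of 6 numbers: the shift along the tool's x, y, z normalised to -1 to 1, where 1 is 0.1 m, then the turn, a rotation vector about the tool's x, y, z normalised to -1 to 1, where 1 is 0.1 rad. In form: [[x, y, z, wx, wy, wz], ...]. A call has 1 to 20 rows; each row shifts and turns the commanded pose from where the row before left it, along the tool's axes as they then stand; what a row does not reach is not made up. A row lasts 1/10 s, in which the tool goes at most 50 mm and 8.59 degrees, less where a joint would pass 70% of its speed; a pose out of reach is approached as far as the arm can. A call with a number of a shift or a turn outside -1 to 1 is refused whole. A call with a gripper value outside its range is refused whole. OPENING is the opening, from -1 (shut) to 1 (fully open), set as the call begins (- or left out, the last holds). The fingers move at their own pace and stop on an object; FORCE is the grip in N (left out, the last holds). Time passes only in rows, so rows that do not move let the fingers close. It gives the time, the measured TCP pose, the force, the opening and the grip force at its end, in the units of the state.
- monitor.observe(): the state, without advancing time (a new reading comes with each control period).
- get_image(name): name is "side" or "top"; returns the picture (480x640x3 uint8, red, green, blue); there is no depth.
- camera_info(name): a dict with "camera_matrix" (3x3 intrinsics, pixels), "world_from_camera" (4x4, takes a point from camera to world coordinates). Camera axes: x right, y down, z forward; pixel columns grow to the right and rows downward; lengths in m; the calibration is good to about 2 mm. A picture is of the moment at which its call begins. camera_info takes no time and is no camera call.
- ctrl.job_done(): hands the job in; it is judged then, once.
The state is a dict: "time_s": time; "joint_positions": joint angles; "joint_vel": joint speeds; "tau": joint torques, N m; "ee_pos": TCP position; "tcp_rot": TCP orientation; "force": force on the tool from outside, world axes, zero at the start; "ft_torque": the same for the moment, N m; "width": opening from 0.0 (shut) to 1.0 (fully open); "gripper_force": force on a finger pad.
Only numpy, scipy, OpenCV 4.12 (cv2) and the standard library are available. Lean on these libraries where they do the work, as an engineer would, in place of code of your own. Each camera call takes 0.05 s, during which the arm holds its last target. There are 200 camera calls.

### The job

One of the two jigs stands open: with the fingertips, push its wooden blank along the channel until it is fully home against the stop. Then push that jig's clamp handle over past its centre so that it snaps shut and the foot holds the blank down. Do not pick anything up, and leave the other, already clamped jig and everything else on the bench as they are.

Things in the scene. Friction and masses are not known exactly. Their poses are not given: they have to be found in the camera images.
- jig: The jig to work on: plywood board 220 x 150 x 18 mm fixed to the bench, its clamp open at the start. Origin: centre of its underside, at bench level; z up. +x: the way the blank is pushed home, roughly away from the robot (turned up to 0.25 rad). +y: the side that carries the clamp. It lies left or right of the middle; jig2 lies on the other side.
- stop (a point): Middle of the stop's near face (board level, on the channel's centre line), at x 85, y -35, z 18 mm in the jig's frame. The stop is a block across the channel's far end, its top 52 mm above the bench. The channel runs along x at y = -35 mm, between two rails 40 mm apart inside, 10 mm high above the board, from x = -50 to 100 mm.
- blank: Wooden handle blank, a plain bar 130 (its x) x 34 (y) x 36 (z) mm, 0.07 to 0.16 kg, lying loose in the jig's channel, parallel to the jig's x. Origin: centre of its underside. At the start it lies 25 to 55 mm short of the stop. Fully home its origin is at x 20, y -35, z 18 mm in the jig's frame. Slides with less than 2 N.
- handle (a joint): Clamp handle's angle, rad. 0 = open: leans 35 degrees from upright to the jig's +y, away from the blank. 1.22 = shut: leans as far to -y, over the blank. Sprung away from its centre (0.61): it stays at either end, needs about 3 N at its tip to leave an end, less towards the centre, and past the centre snaps by itself to the other end, swinging the arm down so its foot presses on the blank.
- handle_tip (a point): Centre of the handle's rounded end, on the open clamp. The handle is a round bar, 95 mm from hinge to this point; its outer 57 mm is a black rubber grip 20 mm in diameter. Open, this point is at x 45, y 86, z 140 mm in the jig's frame; upright it is 157 mm above the bench.
- handle_hinge (a point): Centre of the handle's hinge, at x 45, y 32, z 62 mm in the jig's frame; the hinge runs along the jig's x. It sits between two steel cheeks (y 2 to 42 mm, x 30 to 60 mm, up to 72 mm above the bench).
- foot: Sprung rubber foot, 18 mm across, under the end of the open clamp's arm; it presses the blank with about 2.5 N when shut. Origin: on the arm's pivot, not at the foot: x 45, y 12, z 62 mm in the jig's frame. While open the arm stands up 60 degrees from level towards -y, its end about 120 mm above the bench, over the channel's +y side.
- jig2: The other jig, built the same as jig but already shut on its own blank. To be left alone.
- blank2: The blank in the other jig, like blank, already home and clamped. To be left alone. Origin: centre of its underside.
- handle2 (a joint): Handle angle of the other jig's clamp, as handle; 1.22 (shut) from the start.
- glue_bottle: white glue bottle, 56 mm across, 150 mm tall, standing. Loose; to be left alone. Origin: its base centre.
- wax_tin: round metal tin, 68 mm across, 40 mm tall, between the two jigs. Loose; to be left alone. Origin: its base centre.
- spool: bare wooden spool, 42 mm across, 50 mm tall, standing between the two jigs. Loose; to be left alone. Origin: its base centre.
- screwdriver: screwdriver, 200 mm long, lying in front of the jigs, near the middle. Loose; to be left alone. Origin: its base centre (middle of its length).
- mallet: small mallet, 260 mm long, lying at the left of the bench. Loose; to be left alone. Origin: its base centre (middle of its length).
- square: try square (wooden stock 100 mm, steel blade 150 mm) lying at the right of the bench. Loose; to be left alone. Origin: its base centre (of the stock).
- brush_jar: blue jar, 90 mm across and 110 mm tall, full of brushes that reach up to about 260 mm. Loose; to be left alone. Origin: its base centre.
Things that resemble listed ones, but are neither listed nor needed, are in the scene too. Leave any blue, purple or turquoise look-alike of the blank alone.

How it is judged:
By the outcome, as a careful person would: the job done as asked, in the order asked, and still so for the second after the job is handed in, with the robot touching nothing.
It also fails if it takes over 43 s, if anything falls off the work surface, if the arm or the gripper's body presses on something with over 40 N, if the wrist force passes 120 N, or if a joint passes its speed limit or range.

## Working session

There is one attempt and no reset: what is moved stays moved. The work goes in short steps, Python scripts to look and compute and a shell command to move; the robot and the scene stay as the last step left them, time stands still between calls to the robot, and variables do not carry over. Pictures are saved under pics/ and viewed, at most 10 in all, crops included, and the job is handed in when it is done.

```bash
mkdir -p pics
python3 - <<'E'
from bench import monitor,get_image,camera_info
import cv2
for n in("side","top"):
    cv2.imwrite(f"pics/{n}0.png",get_image(n)[:,:,::-1]); c=camera_info(n); print(n,c["camera_matrix"],c["world_from_camera"])
print(monitor.observe())
E
```

```text
side [[441.59986024   0.         325.27206977]
 [  0.         441.59986024 233.12625354]
 [  0.           0.           1.        ]] [[ 0.7204596  -0.4410346   0.53518823  0.0309084 ]
 [-0.6931025  -0.43189743  0.57712524 -0.53446577]
 [-0.02338578 -0.78673572 -0.61684683  0.73021187]
 [ 0.          0.          0.          1.        ]]
top [[528.81945974   0.         330.47783134]
 [  0.         528.81945974 244.13329404]
 [  0.           0.           1.        ]] [[ 0.01875959 -0.99923366  0.03435351  0.5025348 ]
 [-0.9998148  -0.01860074  0.00493773  0.01138861]
 [-0.00429495 -0.03443978 -0.99939755  1.28356019]
 [ 0.          0.          0.          1.        ]]
{'time_s': 0.1, 'joint_positions': array([ 5.34655835e+01,  1.48547446e+01,  8.80039358e+01, -1.04859655e-03,
        7.72349153e+01, -1.16192096e+01]), 'joint_vel': array([-0.07956076, -0.03350862, -0.25852736, -0.08263058,  0.05539904,
        0.07078746]), 'tau': array([ 2.86034519e-03, -4.46967459e+01, -2.91249168e+01, -1.91688996e-04,
        6.05476598e-03, -1.47386163e-05]), 'ee_pos': array([0.2314228 , 0.49847043, 0.25556708]), 'tcp_rot': array([-1.79908116e+02, -1.78494053e-02,  1.55085011e+02]), 'force': array([ 0.01712231, -0.17078764, -0.04147756]), 'ft_torque': array([-0.01704452, -0.01102176,  0.02987497]), 'gripper_force': 0.0, 'width': 1.0004122146091}
```

View pics/top0.png

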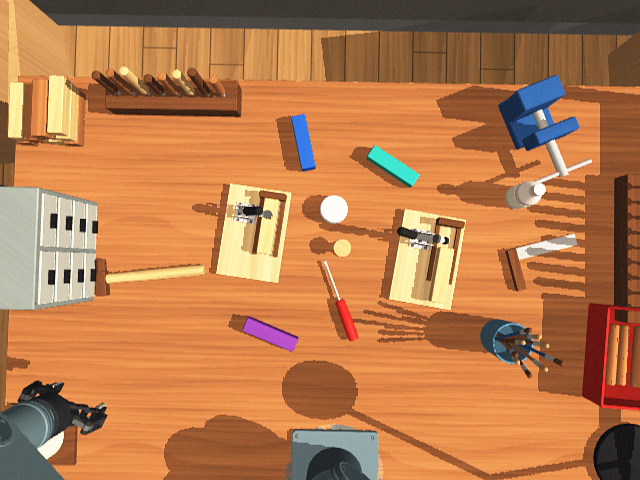

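View pics/side0.png

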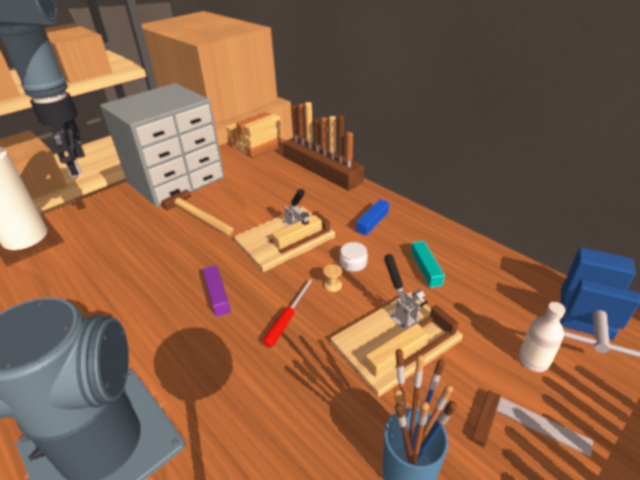

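Top view: the right jig (about 428,258) has its handle leaning left (black, 405,232) and its blank (440,272) short of the stop, so it is the open one. The left jig (255,232) has its handle over the blank, so it is shut.

What could be taken for the blank: the right jig's wooden bar (440,272), the left jig's clamped bar (267,225), and the blue (303,142), turquoise (393,166) and purple (270,334) bars. I choose the right jig's bar and will check it in a crop.

```bash
cat > h.py <<'E'
import numpy as np,cv2
from bench import monitor,get_image,camera_info
def ray(n,uv):
    c=camera_info(n);T=c["world_from_camera"];d=T[:3,:3]@np.linalg.solve(c["camera_matrix"],[*uv,1]);return T[:3,3],d
def onz(n,uv,z):
    o,d=ray(n,uv);return o+d*(z-o[2])/d[2]
def proj(n,P):
    c=camera_info(n);T=np.linalg.inv(c["world_from_camera"]);p=c["camera_matrix"]@(T[:3,:3]@np.asarray(P)+T[:3,3]);return p[:2]/p[2]
E
python3 - <<'E'
from h import *
im=cv2.imread("pics/top0.png");x0,y0=375,195
c=im[y0:y0+125,x0:x0+110]
hsv=cv2.cvtColor(c,cv2.COLOR_BGR2HSV)
print(hsv[100,30],hsv[60,5],hsv[75,65],hsv[90,15])
m=((hsv[:,:,0]>=13)&(hsv[:,:,2]>110)&(hsv[:,:,1]<160)).astype(np.uint8)*255
m=cv2.morphologyEx(m,cv2.MORPH_CLOSE,np.ones((15,15)));m=cv2.morphologyEx(m,cv2.MORPH_OPEN,np.ones((5,5)))
k=max(cv2.findContours(m,0,2)[0],key=cv2.contourArea);r=cv2.minAreaRect(k)
b=cv2.boxPoints(r)+[x0,y0]; P=np.array([onz("top",p,.018) for p in b]);print(r,b,P.round(4),P.mean(0))
e=np.roll(P,-1,0)-P;print(np.linalg.norm(e,axis=1),np.degrees(np.arctan2(e[:,1],e[:,0])))
big=cv2.resize(c,None,fx=4.5,fy=4.5,interpolation=cv2.INTER_CUBIC);cv2.polylines(big,[np.int32((b-[x0,y0]+.5)*4.5)],True,(0,0,255),1)
cv2.imwrite("pics/crop0.png",big)
E
```

```text
[ 25  82 254] [ 13 166 234] [ 26  89 255] [ 14 137 119]
((56.823516845703125, 64.75823211669922), (74.0499496459961, 92.61164093017578), 10.203973770141602) [[387.18093872 298.77256775]
 [403.58737183 207.62573242]
 [476.46609497 220.74389648]
 [460.05966187 311.89073181]] [[ 0.4182 -0.12    0.018 ]
 [ 0.6369 -0.1561  0.018 ]
 [ 0.6086 -0.331   0.018 ]
 [ 0.3903 -0.2939  0.018 ]] [ 0.51351005 -0.22524841  0.018     ]
[0.22168311 0.17716379 0.22136929 0.17614191] [ -9.35830491 -99.19802974 170.37690125  80.90575249]
```

View pics/crop0.png

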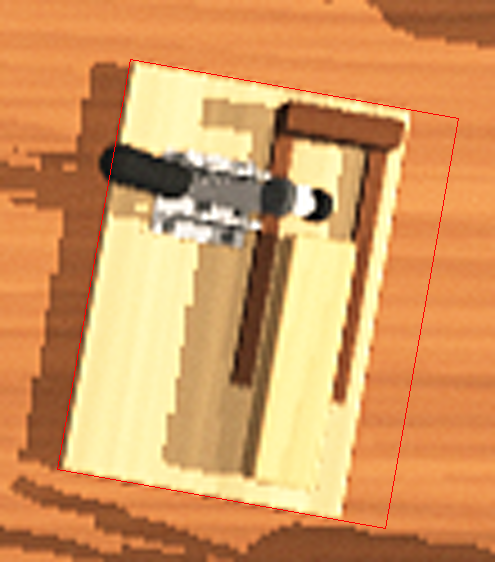

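The crop confirms it: the plain wooden bar lies short of the brown stop, with its near end at crop (262–340, 475–490). The handle leans left and the arm stands up. The auto-box took in some bench on the right, so I'll use the visible corners: (131,60), (409,113), (342,516), (60,469).

```bash
cat >> h.py <<'E'
def crop2px(u): return (np.array(u,float)+.5)/4.5-.5+[375,195]
E
python3 - <<'E'
from h import *
uv=[(131,60),(409,113),(342,516),(60,469)]
P=np.array([onz("top",crop2px(u),.018)[:2] for u in uv]);L=np.array([(.11,.075),(.11,-.075),(-.11,-.075),(-.11,.075)])
def fit(P,L):
    l=(L-L.mean(0))@[1,1j];p=(P-P.mean(0))@[1,1j];return np.angle((p*l.conj()).sum())
a=fit(P,L);R=np.array([[np.cos(a),-np.sin(a)],[np.sin(a),np.cos(a)]]);o=P.mean(0)
print(np.degrees(a),o,(L@R.T+o-P).round(4))
W=lambda x,y,z:np.array([*(R@[x,y]+o),z])
for n,q in dict(tip=(.045,.086,.140),stoptopnearL=(.085,-.015,.052),stoptopnearR=(.085,-.055,.052)).items():
    q=W(*q);p=proj("top",q);print(n,q.round(4),((p-[375,195]+.5)*4.5).round(0),proj("side",q).round(0))
# blank top (z .054): near/far corners 
for u in [(262,478),(337,490),(355,240),(290,236)]:
    w=onz("top",crop2px(u),.054)[:2];print(u,((w-o)@R).round(4))
# handle tip from top pixel at z .14
print(((onz("top",crop2px((112,160)),.14)[:2]-o)@R).round(4))
im=cv2.imread("pics/side0.png")[240:400,310:480];cv2.imwrite("pics/crop1.png",cv2.resize(im,None,fx=3.5,fy=3.5,interpolation=cv2.INTER_CUBIC))
E
```

```text
-8.96466358668833 [ 0.51522726 -0.21358622] [[-0.0006 -0.0002]
 [ 0.0016 -0.0001]
 [-0.0012  0.0009]
 [ 0.0002 -0.0005]]
tip [ 0.5731 -0.1356  0.14  ] [121. 164.] [389. 260.]
stoptopnearL [ 0.5969 -0.2416  0.052 ] [304. 132.] [435. 311.]
stoptopnearR [ 0.5906 -0.2812  0.052 ] [380. 146.] [450. 324.]
(262, 478) [-0.0949 -0.0235]
(337, 490) [-0.0942 -0.0625]
(355, 240) [ 0.0343 -0.0502]
(290, 236) [ 0.0305 -0.0168]
[0.0462 0.0901]
```

View pics/crop1.png

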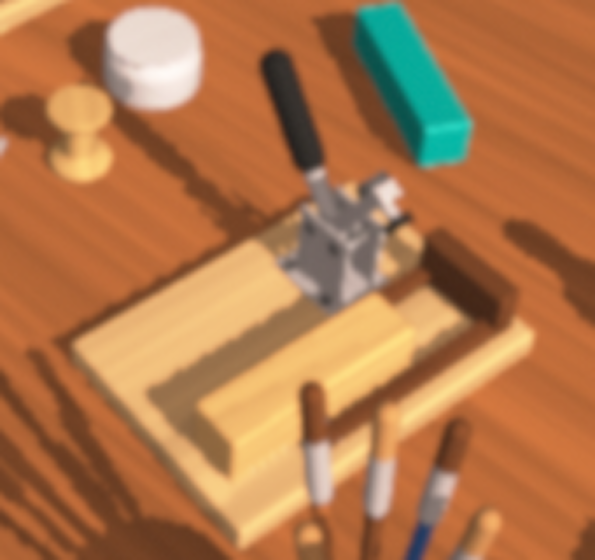

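```bash
cat >> h.py <<'E'
A=np.radians(-8.965);O=np.array([0.51523,-0.21359]);R2=np.array([[np.cos(A),-np.sin(A)],[np.sin(A),np.cos(A)]])
def tcp():
    s=monitor.observe();p=s["ee_pos"];return np.array([*((p[:2]-O)@R2),p[2]]),s
def goto(x,y,z): # rows' units: tool x=jig y, tool y=jig x, tool z=down
    j,s=tcp();print("jig",j.round(4),"rpy",s["tcp_rot"].round(2),"t",s["time_s"],"F",s["force"].round(1));print("units x,y,z",((y-j[1])*10).round(3),((x-j[0])*10).round(3),((j[2]-z)*10).round(3))
E
python3 -m handwheel '[[0,0,0,0,0,1],[0,0,0,0,0,1],[0,0,0,0,0,1],[0,0,0,0,0,1],[0,0,0,0,0,1],[0,0,0,0,0,1],[0,0,0,0,0,1],[0,0,0,0,0,1],[0,0,0,0,0,1],[0,0,0,0,0,1],[0,0,0,0,0,1],[0,0,0,0,0,1],[0,0,0,0,0,0.9],[0,0,0,0,0,0]]' -1
python3 -c "
from h import *
goto(-.14,-.035,.2)"
```

```text
time_s: 1.5
ee_pos: [0.2315, 0.4986, 0.2559]
tcp_rot: [-180.0, 0.0, 81.1]
force: [-0.2, -0.1, 0.7]
width: 0.001
gripper_force: 0.0
jig [-0.3913  0.6593  0.2559] rpy [-1.7997e+02  5.0000e-02  8.1130e+01] t 1.5 F [-0.2 -0.1  0.7]
units x,y,z -6.943 2.513 0.559
```

```bash
python3 -m handwheel '[[-0.4,0.14,0,0,0,0],[-0.4,0.14,0,0,0,0],[-0.4,0.14,0,0,0,0],[-0.4,0.14,0,0,0,0],[-0.4,0.14,0,0,0,0],[-0.4,0.14,0,0,0,0],[-0.4,0.14,0,0,0,0],[-0.4,0.14,0,0,0,0],[-0.4,0.14,0,0,0,0],[-0.4,0.14,0,0,0,0],[-0.4,0.14,0,0,0,0],[-0.4,0.14,0,0,0,0],[-0.4,0.14,0,0,0,0],[-0.4,0.14,0,0,0,0],[-0.4,0.14,0,0,0,0],[-0.4,0.14,0,0,0,0],[-0.4,0.14,0,0,0,0],[-0.14,0.13,0,0,0,0],[0,0,0,0,0,0],[0,0,0,0,0,0]]'
python3 -c "
from h import *
goto(-.14,-.035,.06)
cv2.imwrite('pics/top1.png',cv2.resize(get_image('top')[180:380,340:580,::-1],None,fx=3,fy=3))"
```

```text
time_s: 3.5
ee_pos: [0.3728, -0.225, 0.2558]
tcp_rot: [-179.9, -0.1, 81.2]
force: [-0.4, 0.2, 0.6]
width: -0.002
gripper_force: 0.0
jig [-0.139  -0.0335  0.2558] rpy [-1.7992e+02 -8.0000e-02  8.1230e+01] t 3.5 F [-0.4  0.2  0.6]
units x,y,z -0.015 -0.01 1.958
```

View pics/top1.png

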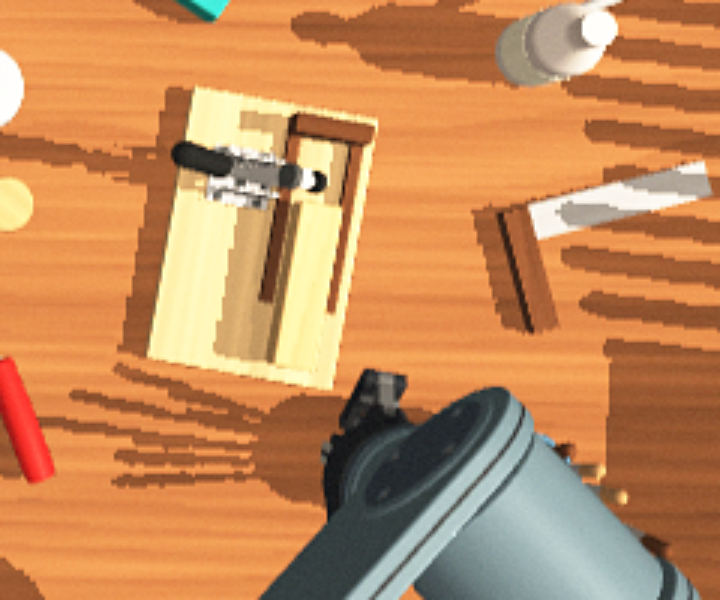

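The view shows the arm clear of everything, with the gripper (about 380,400 in the crop) behind the blank's near end. Descending.

```bash
python3 -m handwheel '[[-0.02,0,0.3,0,0,0],[0,0,0.3,0,0,0],[0,0,0.3,0,0,0],[0,0,0.3,0,0,0],[0,0,0.3,0,0,0],[0,0,0.3,0,0,0],[0,0,0.2,0,0,0],[0,0,0,0,0,0],[0,0,0,0,0,0]]'
python3 -c "
from h import *
goto(-.06,-.035,.057)"
```

```text
time_s: 4.45
ee_pos: [0.3729, -0.2266, 0.0569]
tcp_rot: [-180.0, -0.0, 81.3]
force: [-0.8, -0.0, 0.0]
width: -0.003
gripper_force: 0.0
jig [-0.1386 -0.035   0.0569] rpy [-1.7998e+02 -1.0000e-02  8.1270e+01] t 4.45 F [-0.8 -0.   0. ]
units x,y,z -0.0 0.786 -0.001
```

```bash
python3 -m handwheel '[[0,0.1,0,0,0,0],[0,0.1,0,0,0,0],[0,0.1,0,0,0,0],[0,0.1,0,0,0,0],[0,0.1,0,0,0,0],[0,0.1,0,0,0,0],[0,0.05,0,0,0,0],[0,0.05,0,0,0,0],[0,0,0,0,0,0]]'
python3 -c "
from h import *
goto(-.06,-.035,.057)
cv2.imwrite('pics/side1.png',cv2.resize(get_image('side')[240:420,290:490,::-1],None,fx=3,fy=3))"
```

```text
time_s: 5.35
ee_pos: [0.4427, -0.2383, 0.0562]
tcp_rot: [180.0, 0.0, 81.2]
force: [-0.3, -0.7, 0.6]
width: -0.001
gripper_force: 0.0
jig [-0.0678 -0.0357  0.0562] rpy [1.7998e+02 1.0000e-02 8.1190e+01] t 5.35 F [-0.3 -0.7  0.6]
units x,y,z 0.007 0.078 -0.008
```

View pics/side1.png

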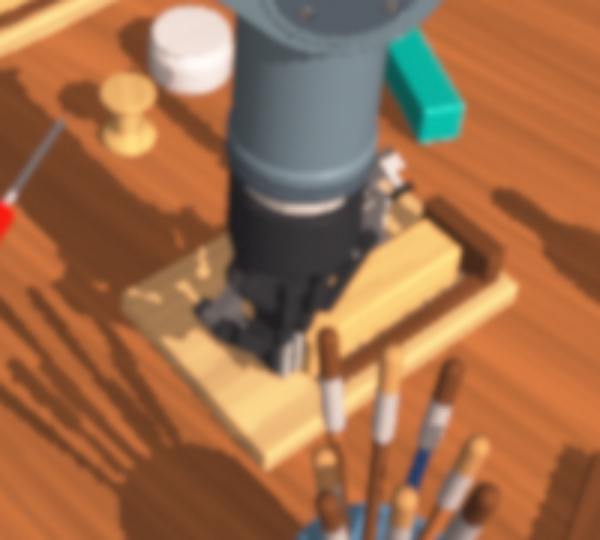

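The blank moves along the channel; its far end (460,265) is close to the stop (500,260), with about 10–15 mm left. I'll continue in small steps until the force rises.

```bash
python3 -m handwheel '[[0,0.03,0,0,0,0],[0,0.03,0,0,0,0],[0,0,0,0,0,0]]'; python3 -m handwheel '[[0,0.03,0,0,0,0],[0,0,0,0,0,0]]'; python3 -m handwheel '[[0,0.02,0,0,0,0],[0,0,0,0,0,0]]'
python3 -c "
from h import *
goto(-.06,-.035,.057)"
```

```text
time_s: 5.7
ee_pos: [0.4483, -0.2393, 0.0564]
tcp_rot: [180.0, 0.0, 81.2]
force: [0.7, 0.2, 0.5]
width: -0.0
gripper_force: 0.0
time_s: 5.9
ee_pos: [0.4513, -0.2397, 0.0564]
tcp_rot: [180.0, 0.0, 81.2]
force: [-0.4, -0.1, 0.8]
width: -0.0
gripper_force: 0.0
time_s: 6.1
ee_pos: [0.4521, -0.2396, 0.0562]
tcp_rot: [-179.9, -0.0, 81.2]
force: [-5.2, -0.1, 2.9]
width: -0.004
gripper_force: 2.3
jig [-0.0583 -0.0355  0.0562] rpy [-1.7988e+02 -2.0000e-02  8.1200e+01] t 6.1 F [-5.2 -0.1  2.9]
units x,y,z 0.005 -0.017 -0.008
```

```bash
python3 -m handwheel '[[0,0.02,0,0,0,0],[0,0,0,0,0,0],[0,0,0,0,0,0]]'; python3 -c "
from h import *
goto(-.06,-.035,.057)"
```

```text
time_s: 6.4
ee_pos: [0.4524, -0.2395, 0.0562]
tcp_rot: [-179.7, -0.1, 81.2]
force: [-11.1, 0.8, 8.9]
width: -0.001
gripper_force: 5.7
jig [-0.0581 -0.0354  0.0562] rpy [-1.7969e+02 -5.0000e-02  8.1220e+01] t 6.4 F [-11.1   0.8   8.9]
units x,y,z 0.004 -0.019 -0.008
```

It is hard against the stop. Backing off along the channel, then up.

```bash
python3 -m handwheel '[[0,-0.05,0,0,0,0],[0,-0.1,0,0,0,0],[0,-0.2,0,0,0,0],[0,-0.1,-0.2,0,0,0],[0,0,-0.4,0,0,0],[0,0,-0.4,0,0,0],[0,0,-0.4,0,0,0],[0,0,-0.4,0,0,0],[0,0,0,0,0,0]]'; python3 -c "
from h import *
goto(.045,.13,.15)
cv2.imwrite('pics/top2.png',cv2.resize(get_image('top')[195:320,375:485,::-1],None,fx=4.5,fy=4.5,interpolation=cv2.INTER_CUBIC))"
```

```text
time_s: 7.3
ee_pos: [0.4128, -0.2353, 0.242]
tcp_rot: [179.4, 0.4, 81.2]
force: [0.9, -0.0, 0.2]
width: -0.001
gripper_force: 0.0
jig [-0.0978 -0.0374  0.242 ] rpy [179.41   0.37  81.18] t 7.3 F [ 0.9 -0.   0.2]
units x,y,z 1.674 1.428 0.92
```

View pics/top2.png

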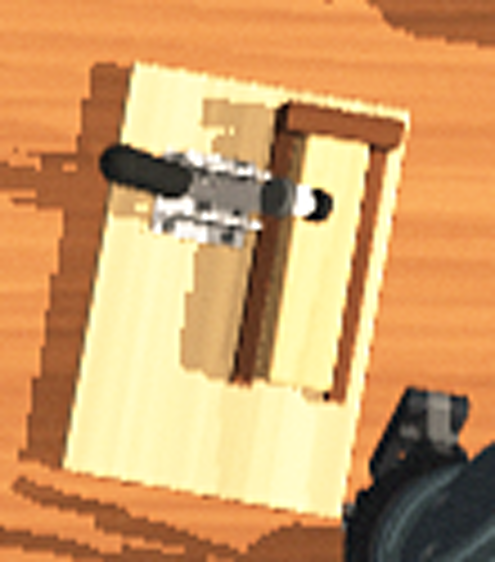

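The blank now reaches the stop, with no gap at crop (340,140). Next I go to the handle's +y side, above it first, then down.

```bash
python3 -m handwheel '[[0.3,0,0,0,0,0],[0.3,0,0,0,0,0],[0.3,0.2,0,0,0,0],[0.3,0.3,0,0,0,0],[0.3,0.3,0,0,0,0],[0.17,0.3,0,0,0,0],[0,0.3,0,0,0,0],[0,0.03,0,0,0,0],[0,0,0,0,0,0],[0,0,0.3,0,0,0],[0,0,0.3,0,0,0],[0,0,0.3,0,0,0],[0,0,0,0,0,0]]'; python3 -c "
from h import *
goto(.045,.03,.148)
cv2.imwrite('pics/side3.png',cv2.resize(get_image('side')[180:380,290:490,::-1],None,fx=3,fy=3))"
```

```text
time_s: 8.65
ee_pos: [0.5729, -0.0893, 0.1417]
tcp_rot: [-179.4, -0.1, 81.1]
force: [-0.4, 0.9, 0.1]
width: -0.002
gripper_force: 0.0
jig [0.0376 0.1318 0.1417] rpy [-1.7942e+02 -1.1000e-01  8.1120e+01] t 8.65 F [-0.4  0.9  0.1]
units x,y,z -1.018 0.074 -0.063
```

View pics/side3.png

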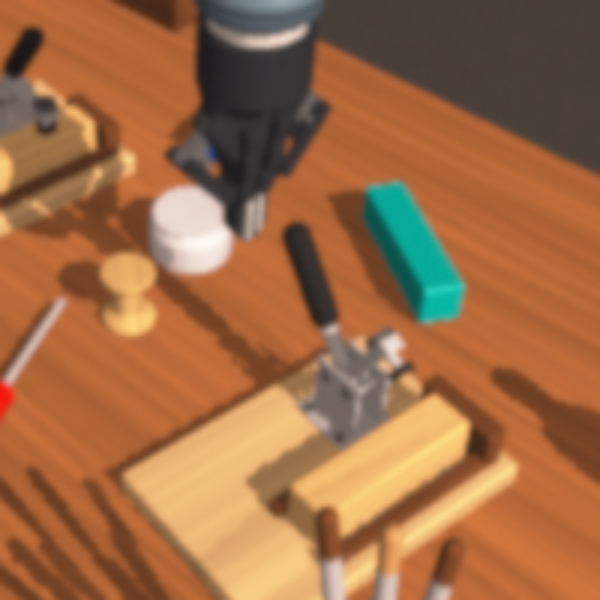

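The fingers (250,225) stand beside the open handle (300,235), clear of the tin and spool. Pushing toward the jig's -y.

```bash
python3 -m handwheel '[[-0.05,0.07,0,0,0,0],[-0.1,0,0,0,0,0],[-0.1,0,0,0,0,0],[-0.1,0,0,0,0,0],[-0.1,0,0,0,0,0],[-0.1,0,0,0,0,0]]'; python3 -m handwheel '[[-0.1,0,0,0,0,0],[-0.1,0,0,0,0,0],[-0.1,0,0,0,0,0],[-0.1,0,0,0,0,0],[0,0,0,0,0,0]]';python3 -c "
from h import *
goto(.045,.03,.148)
cv2.imwrite('pics/side4.png',cv2.resize(get_image('side')[180:380,290:490,::-1],None,fx=3,fy=3))"
```

```text
time_s: 9.3
ee_pos: [0.5762, -0.1461, 0.1477]
tcp_rot: [179.9, -0.0, 81.2]
force: [-0.2, 3.5, 2.4]
width: 0.002
gripper_force: 1.5
time_s: 9.8
ee_pos: [0.5695, -0.187, 0.1461]
tcp_rot: [-180.0, 0.0, 81.1]
force: [0.6, -0.3, 0.1]
width: -0.003
gripper_force: 0.0
jig [0.0495 0.0347 0.1461] rpy [-1.800e+02  4.000e-02  8.108e+01] t 9.8 F [ 0.6 -0.3  0.1]
units x,y,z -0.047 -0.045 -0.019
```

View pics/side4.png

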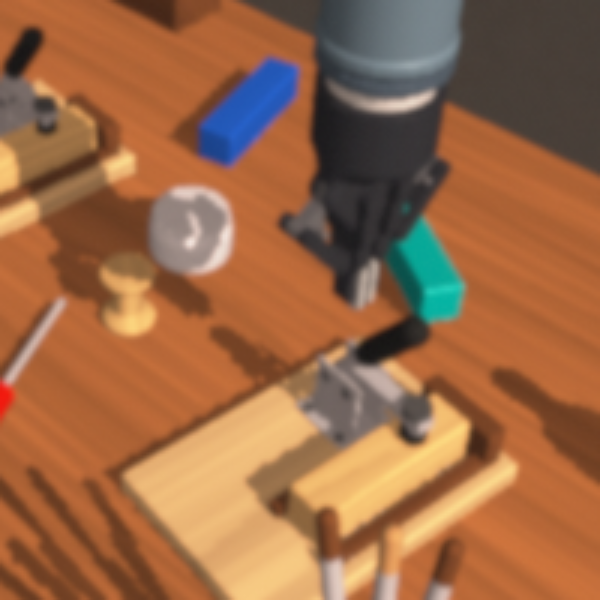

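The clamp has snapped shut: the handle (395,340) leans over the blank and the foot (415,425) is on it. Retreating upward, then a last look.

```bash
python3 -m handwheel '[[0.2,0,-0.1,0,0,0],[0.2,0,-0.3,0,0,0],[0.3,0,-0.3,0,0,0],[0.3,0,-0.3,0,0,0],[0.4,-0.2,0,0,0,0],[0.4,-0.2,0,0,0,0],[0.4,-0.2,0,0,0,0],[0,0,0,0,0,0],[0,0,0,0,0,0],[0,0,0,0,0,0]]'; python3 -c "
from h import *
a=get_image('top')[195:320,375:485,::-1];cv2.imwrite('pics/top5.png',cv2.resize(a,None,fx=4.5,fy=4.5,interpolation=cv2.INTER_CUBIC))"
```

```text
time_s: 10.85
ee_pos: [0.5446, 0.0409, 0.2463]
tcp_rot: [180.0, 0.0, 81.2]
force: [-0.4, -0.8, -0.7]
width: -0.0
gripper_force: 0.0
```

View pics/top5.png

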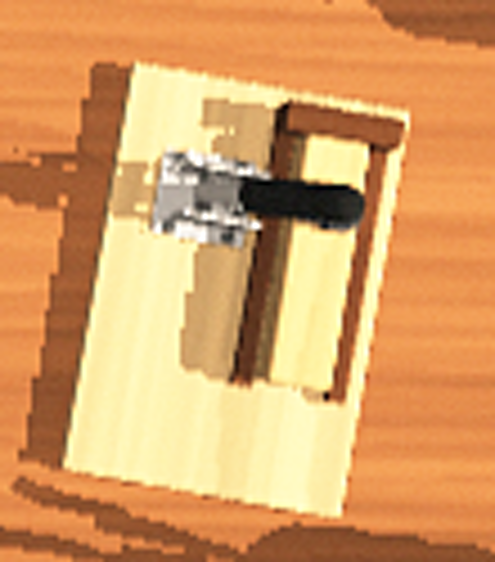

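The blank sits against the stop (340,140), the handle lies over it (305,200), and the robot is clear.

```bash
python3 -c "
from bench import ctrl
print(ctrl.job_done())"
```

```text
the job is handed in; nothing more can be done
None
```

I pushed the right jig's blank home against its stop and snapped that jig's clamp shut on it; the job was handed in at about 11 s, with the robot clear and nothing else touched.

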